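# Morning check of the strip reader with its reference stick

## Task

Check the strip reader: take the self-closing tweezers from their stand, draw the reference stick (the one with the short thin tab and no crossbar) out of the rack by its tab with them, and press it gently down the reader's port until the catch snaps and it is fully home on the stop. Let go of it and hang the tweezers back in the hole they came from. Do not touch the stick with the robot's fingers, press no harder than the catch and the stop call for, and leave everything else where it is.

Things in the scene. Friction and masses are not known exactly. Their poses are not given: they have to be found in the camera images.
- tweezers: Self-closing (cross-lock) tweezers, 120 mm long, 34 g, hanging tips down in either hole of the stand. Origin midway between the tip ends, z up to the rear end, y across the blades. Blades joined at the rear, crossing at z 37. Tips 5 wide (x), 2.6 thick, flat inside over z 0 to 14, pressed together at rest; fully squeezed they stand about 9 mm apart; closed on a part they grip it with 3 to 5 N
- stand: Fixed steel stand, 120 (x) x 90 (y) x 62 high, origin under its middle. Its top plate (z 56 to 62) has two holes, 15 (x) by 18 (y), at x -27 and +27, y 0. The tweezers hang in one of them (either one) by their finger stops, which rest on the plate, so their tips are 12 above the bench and they can be lifted straight out (mm)
- probe: Steel probe with a round collar, 105 long, hanging in the stand's other hole; leave it (mm)
- rack: Fixed black block, 46 (x) x 112 (y) x 50 mm high, origin under its middle, with three slots at y -33, 0, +33, each 38 deep, 0.8 clear all round. Each holds a stick upright, foot 12 above the bench; any stick in any slot
- stick: The reference stick: plain steel, about 36 g, 74 mm tall, the shortest. Origin at the foot's underside, z up. Body 12 (x) x 6 (y) to z 60 with a rounded foot, a notch 3 deep in each edge at z 25.5 to 34.5; then a thin tab, 12 (x) x 3 (y), z 60 to 74, with a shoulder 1.5 wide on each face below it, on which the tweezers' tips can bear. Either way round fits the port
- stick_bar: A stick not wanted: the same but with a crossbar 22 x 8 x 8 mm on top of its tab; 80 tall; leave it
- stick_plain: A stick not wanted: full 6 mm thick to its top, no tab; 82 tall; leave it
- reader: Fixed white strip reader, 150 (x) x 130 (y) x 85 mm high, origin under its middle, a black hopper-shaped port on top. In the port a stick meets, at once, a sprung ejector (2 N growing to 3.5 N) and a side catch (2 to 4 N more); 28 mm further the catch snaps into the notch, and 1.5 mm after that is a firm stop. Not snapped in, it is pushed back up to 28 mm when let go
- port (a point): Throat of the port, 85 mm above the bench: 13.6 along its x, 7.6 along its y, z up. Above it the hopper widens to 22 x 16 at its lip, 6 higher. The firm stop below was set for the last strip length, 24 to 48 mm under the throat: it cannot be seen and is not given, it must be felt. Pressing the stick down with over 12 N damages the reader; 7 N is plenty
- boat: White plastic weighing boat, 85 square, 22 high, on the bench; leave it, origin under its middle (mm)
- wash_bottle: White bottle, 60 across, 150 high; leave it, origin under its middle (mm)
- timer: Small grey timer standing on the bench, 65 x 20 x 60; leave it, origin under its middle (mm)
- pen: Black marker lying on the bench, 125 long; leave it, origin under its middle (mm)
- cassette0: White test cassette lying flat, 20 x 70 x 5; leave it, origin under its middle (mm)
- cassette1: Another white test cassette, the same; leave it, origin under its middle
- grips (a point): Middle of the tweezers' brown fibre grips, 75 mm above the tip ends. Grips 12 wide (x), 22 to 23 apart over their outer faces (y), z -21 to +21 from here; below them finger stops jut out to y +-14.5, z -25 to -21. About 12 N on the grips starts to part the tips; 17 to 25 N opens them fully, grips 18 apart, against a firm end stop (40 N does no harm). Held with 4 to 8 N the tips stay shut
Things that resemble listed ones, but are neither listed nor needed, are in the scene too. What is shaped like the reader but green is not meant.

How it is judged:
On the way, in this order (a step that is already met when the one before it is completed fails the run):
1. the reference stick, gripped by the tweezers, is lifted clear of the rack (z of stick in the frame of rack above 0.052 m and contact force between tweezers and stick above 0.5 N), for 0.2 s.
2. the stick is let go of in the port and stays down there, latched (z of stick in the frame of port below -0.0205 m and horizontal distance between stick and port below 0.004 m and contact force between tweezers and stick below 0.1 N), for 0.3 s.
At the end, for the whole second after the job is handed in: The reference stick stands latched in the reader's port, its foot more than 20.5 mm below the throat (unlatched, the ejector lifts it above that) and within 4 mm of its axis; the tweezers hang upright (within 0.15 rad) in their own hole, within 10 mm of where they were; both at rest (z of stick in the frame of port below -0.0205 m and horizontal distance between stick and port below 0.004 m and linear speed of each of stick, tweezers below 0.02 m/s and distance of tweezers from where it was at the start of the episode below 0.01 m and angle between tweezers's own z axis and vertical below 0.15 rad); the robot touches nothing.
It fails at once if the robot's fingers touch the reference stick (contact force between the fingers and stick above 0.5 N).
It fails at once if the stick is forced against the reader: all their contact forces together, springs included, pass 18 N (contact force between stick and reader above 18 N).
It fails at once if another stick or the probe is moved out of its place (distance of any of stick_bar, stick_plain, probe from where it was at the start of the episode above 0.015 m).
It fails at once if something else on the bench is pushed away (distance of any of boat, wash_bottle, timer, pen, cassette0, cassette1 from where it was at the start of the episode above 0.03 m).
It also fails if it takes over 58 s, if anything falls off the work surface, if the arm or the gripper's body presses on something with over 40 N, if the wrist force passes 120 N, or if a joint passes its speed limit or range.

## Robot

A 7-joint arm with a two-finger parallel gripper is mounted at the origin on the work surface. World frame = base frame: x ahead of the robot, y to its left, z up, the work surface at z = 0. Lengths are in m, angles in rad, forces in N, time in s.
With the tool pointing down it reaches from about 0.4 to 0.925 m from the base axis. Payload 5.6 kg.
Tool frame: the origin (TCP) lies midway between the tips of the shut fingers; the grasp point (between the pads) lies 19 mm behind it; z points along the fingers, y is the direction in which the jaws open and shut (so a half turn about z gives the same grasp; the last joint's range is limited). The gripper opens to 85 mm and grips with 20 to 120 N. Pads are 22 mm wide; open, the fingers measure 114 mm over their backs; the gripper's body (76 mm by 85 mm) begins 54 mm behind the grasp point. The pads swing forward as they close: fully open they stand 13 mm farther back than shut.
Start: joints at [-1.27, 0.468, -0.012, 1.603, 0.006, 1.071, -0.056], TCP at [0.219, 0.612, 0.231] pointing down, gripper open.
Joint ranges: [-2.53, 2.53], [-0.31, 2.02], [-1.57, 1.55], [0.28, 2.44], [-1.29, 4.43], [0.15, 1.84], [-2.92, 2.92]. Speed limits (rad/s): [2.57, 2.57, 3.14, 3.14, 3.14, 3.14, 3.14].

## Interface

Orientations are given as a unit quaternion [x, y, z, w].
In Python, from bench import ctrl gives the robot as it stands.
- The arm moves only by the tool servo_tool, never from a script. Its argument "rows" is one flat list of numbers, 7 for each row, row after row: the shift along the tool's x, y, z in m, then the turn, a rotation vector about the tool's x, y, z in degrees, then the opening, from -1 (shut) to 1 (fully open). A call has 1 to 10 rows; each row is the pose to reach, as a shift and turn from the pose commanded when the call began, along the tool's axes at that moment; what a row does not reach only later rows make up. A row lasts 1/10 s, in which the tool goes at most 50 mm and 8.59 degrees, less where a joint would pass 70% of its speed; a pose out of reach is approached as far as the arm can. A call with a gripper value outside its range is refused whole. The fingers move at their own pace and stop on an object; "squeeze" is the grip in N (left out, the last holds). Time passes only in rows, so rows that repeat a pose let the fingers close. It gives the time, the measured TCP pose, the force and the opening at its end, in the units of the state.
- ctrl.get_obs(): the state, without advancing time (a new reading comes with each control period).
- ctrl.read_camera(name): name is "scene" or "top"; returns (picture, depth): 384x512x3 uint8, blue, green, red; 384x512 float32, m along the optical axis (not along the pixel's ray), 0 where there is no reading.
- ctrl.get_calibration(name): a dict with "fx", "fy", "cx", "cy" (pixels), "k1" (the pictures are not rectified: a ray, as slopes to the right and down, at radius r is drawn at 1 + k1 r^2 times it, then the intrinsics apply), "xyz" and "attitude" of the camera in the world. Camera axes: x right, y down, z forward; pixel columns grow to the right and rows downward; lengths in m; the calibration is good to about 2 mm. A picture is of the moment at which its call begins. get_calibration takes no time and is no camera call.
- ctrl.close_job(): hands the job in, once; it reports no verdict.
The state is a dict: "time_s": time; "joint_pos": joint angles; "qvel": joint speeds; "tau": joint torques, N m; "position": TCP position; "orientation": TCP orientation; "force": force on the tool from outside, world axes, zero at the start; "ft_torque": the same for the moment, N m; "opening": finger opening in m.
Only numpy, scipy, OpenCV 4.12 (cv2) and the standard library are available. Lean on these libraries where they do the work, as an engineer would, in place of code of your own. Each camera call takes 0.05 s, during which the arm holds its last target. There are 200 camera calls.

## Working session

There is one attempt and no reset: what is moved stays moved. The work goes in short steps, Python scripts to look and compute and a tool call to move; the robot and the scene stay as the last step left them, time stands still between calls to the robot, and variables do not carry over. Pictures are saved under pics/ and viewed, about 8 in all and at most 12, crops included, and the job is handed in when it is done.

Besides the shell and the picture viewer there is one more tool, called as name(argument=value, ...), one argument or row to a line, values as JSON. servo_tool: Moves the arm, as the interface text tells. Its arguments: {"type":"object","properties":{"rows":{"type":"array","items":{"type":"number"}},"squeeze":{"type":"number"}},"required":["rows"]}

```bash
ls; mkdir -p pics; python3 - <<'E'
from bench import ctrl
import cv2,numpy as np
o=ctrl.get_obs();print({k:np.round(v,4).tolist() for k,v in o.items()})
for n in("scene","top"):
    p,d=ctrl.read_camera(n);c=ctrl.get_calibration(n);print(n,c)
    cv2.imwrite(f"pics/{n}0.png",p);np.savez(f"{n}0.npz",p=p,d=d)
E
```

```text
pics
{'time_s': 0.0, 'joint_pos': [-1.27, 0.4684, -0.0116, 1.6036, 0.006, 1.0714, -0.0563], 'qvel': [-0.0, -0.0012, 0.0003, 0.0003, 0.0006, 0.0015, 0.0005], 'tau': [-0.001, -53.2383, 0.0214, -25.1304, 0.0115, 0.008, -0.0], 'position': [0.2189, 0.6114, 0.2303], 'orientation': [0.1711, 0.9853, -0.0009, -0.0001], 'force': [0.7912, -0.4085, -0.9812], 'ft_torque': [0.0301, 0.0272, -0.0205], 'opening': 0.0856}
scene {'fx': 391.7213514384905, 'fy': 391.7213514384905, 'cx': 249.44417221703893, 'cy': 191.24038481716917, 'k1': 0.03412375817609604, 'xyz': array([1.02027511, 0.45124048, 0.87757868]), 'attitude': array([ 0.4138992 ,  0.85118477, -0.29238905, -0.1366769 ])}
top {'fx': 461.705917032693, 'fy': 461.705917032693, 'cx': 256.8143699677218, 'cy': 191.5321681116756, 'k1': -0.1416460690423655, 'xyz': array([0.42081662, 0.06554828, 1.1845642 ]), 'attitude': array([-0.7019187 ,  0.70997611, -0.04683456,  0.03241273])}
```

View pics/scene0.png

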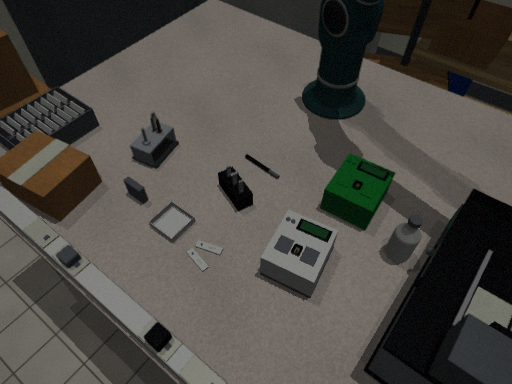

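View pics/top0.png

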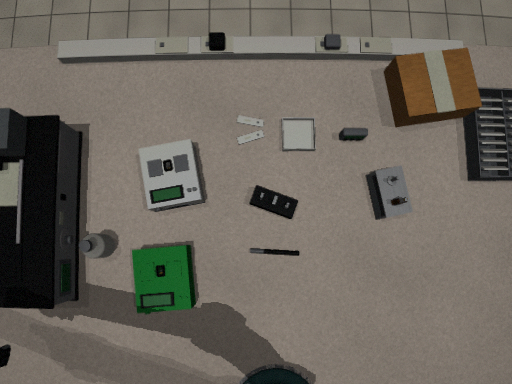

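The top view shows the white reader at (170,175) with its port at (168,165), the rack at (274,202) and the stand at (391,192). The green decoy is at (163,280). The next picture is an enlarged composite of these.

```bash
cat > h.py <<'E'
import numpy as np,cv2
from scipy.spatial.transform import Rotation as R
from bench import ctrl
def ray(n,u,v):
    c=ctrl.get_calibration(n);a=np.array([(u-c['cx'])/c['fx'],(v-c['cy'])/c['fy']]);s=a.copy()
    for _ in range(20): s=a/(1+c['k1']*(s@s))
    return np.array(c['xyz']),R.from_quat(c['attitude']).apply([s[0],s[1],1])
def onz(n,u,v,z):
    o,d=ray(n,u,v);return o+d*(z-o[2])/d[2]
def proj(n,P):
    c=ctrl.get_calibration(n);q=R.from_quat(c['attitude']).inv().apply(np.array(P)-c['xyz']);s=q[...,:2]/q[...,2:]
    r=(s**2).sum(-1,keepdims=True);s=s*(1+c['k1']*r);return s*c['fx']+[c['cx'],c['cy']]
def dpt(n,u,v,d):
    o,r=ray(n,u,v);return o+r*d
def tri(u1,u2):
    o1,d1=ray('top',*u1);o2,d2=ray('scene',*u2)
    A=np.c_[d1,-d2];t=np.linalg.lstsq(A,o2-o1,rcond=None)[0]
    a,b=o1+d1*t[0],o2+d2*t[1];return (a+b)/2,np.linalg.norm(a-b)
def tiles(fn,L,s=266):
    ims=[]
    for p,(u,v,h) in L:
        ims.append(cv2.resize(p[v-h:v+h,u-h:u+h],(s,s),interpolation=cv2.INTER_CUBIC))
    w=np.vstack([np.hstack(ims[i:i+3]) for i in range(0,len(ims),3)]);cv2.imwrite(fn,w)
E
python3 - <<'E'
from h import *
t=np.load('top0.npz')['p'];s=np.load('scene0.npz')['p']
b=lambda p:cv2.convertScaleAbs(p,alpha=1.8)
t,s=b(t),b(s)
tiles('pics/c1.png',[(t,(274,202,28)),(t,(391,192,28)),(t,(170,175,38)),(s,(236,186,28)),(s,(154,138,32)),(s,(298,250,40))])
E
```

```text
(no output)
```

View pics/c1.png

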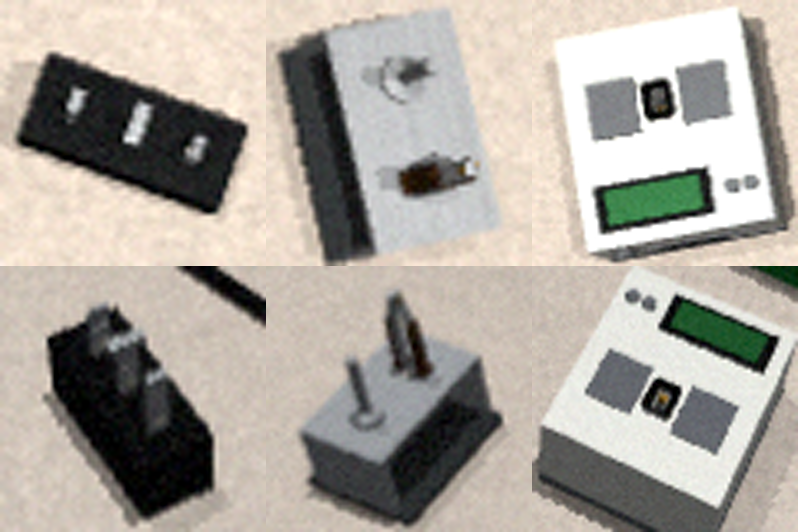

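The rack holds three sticks and the middle one has the crossbar. The tweezers (brown) are in the stand's lower hole in the top view, and the probe is in the upper one. Next: poses from the depth clouds.

```bash
cat >> h.py <<'E'
def cloud(n,d):
    c=ctrl.get_calibration(n);v,u=np.mgrid[:384,:512];px=np.stack([u.ravel(),v.ravel()],1).astype(np.float64)
    K=np.array([[c['fx'],0,c['cx']],[0,c['fy'],c['cy']],[0,0,1]])
    s=cv2.undistortPoints(px[:,None],K,np.array([c['k1'],0,0,0]))[:,0]
    P=np.c_[s,np.ones(len(s))]*d.reshape(-1,1)
    return (R.from_quat(c['attitude']).apply(P)+c['xyz']).reshape(384,512,3)
E
python3 - <<'E'
from h import *
for n in('top','scene'):
    f=np.load(n+'0.npz');C=cloud(n,f['d']);ok=f['d']>0
    print(n,ok.mean())
    if n=='top': boxes={'rack':(250,300,180,222,.040,.058),'stand':(364,415,163,222,.055,.07),'reader':(130,210,130,215,.078,.088)}
    else: boxes={'rack':(215,256,160,212,.040,.058),'stand':(128,182,110,168,.055,.07),'reader':(255,340,205,300,.078,.088)}
    for k,(a,b,c,d,lo,hi) in boxes.items():
        Q=C[c:d,a:b].reshape(-1,3);z=Q[:,2];m=(z>lo)&(z<hi)
        P=Q[m];r=cv2.minAreaRect((P[:,:2]*1000).astype(np.float32));print(k,m.sum(),np.round(r[0],1),np.round(r[1],1),round(r[2],1),'zmed',np.median(P[:,2]).round(4))
        if k!='reader':
            H=Q[z>hi];
            print('  above',len(H)); 
    np.save(n+'C.npy',C)
C=np.load('topC.npy');f=np.load('top0.npz')
print(np.round(C[190:216,260:294,2]*1000).astype(int)[:, ::1].tolist().__str__().replace('], [','\n'))
E
```

```text
top 0.9959665934244791
rack 781 [524.4   1. ] [112.   46.4] 69.2 zmed 0.0494
  above 70
stand 1235 [ 545.4 -299.9] [121.9  73.2] 11.5 zmed 0.0616
  above 110
reader 2786 [591.7 253.7] [153.1 132.3] 9.7 zmed 0.085
scene 0.9960072835286459
rack 480 [ 5.262e+02 -5.000e-01] [115.   47.7] 69.2 zmed 0.0496
  above 157
stand 653 [ 546.9 -299.5] [123.   73.7] 10.9 zmed 0.0614
  above 169
reader 2920 [593.2 252.6] [154.2 130.1] 10.0 zmed 0.0851
[[52, 51, 51, 47, 52, 52, 47, 48, 49, 49, 48, 0, 2, -1, -2, 0, -1, -3, 2, 2, 1, 2, 0, -2, -3, 2, -4, -2, -1, -1, -5, 0, -5, -1
47, 49, 49, 50, 51, 49, 51, 45, 47, 49, 48, 53, 49, -3, 0, -1, 0, -2, -5, -1, -2, 1, 3, -1, 1, -1, 3, -2, -2, 2, -3, -5, 0, -3
53, 98, 53, 50, 46, 47, 53, 52, 49, 48, 47, 52, 49, 47, 51, 50, 2, 3, -2, -4, -4, -2, 0, -1, -3, 1, -2, -1, 3, 3, -3, 1, 0, -2
50, 92, 96, 94, 50, 49, 48, 51, 49, 45, 50, 50, 47, 50, 49, 49, 45, 50, 54, 0, -4, -2, -1, -3, 2, -3, 4, 1, -3, 3, -2, -1, 3, -2
51, 95, 89, 51, 48, 52, 48, 46, 50, 52, 52, 51, 51, 48, 52, 53, 50, 49, 49, 46, 45, 0, 6, -2, -4, -3, 1, -3, 3, -2, -1, 0, 0, 3
93, 100, 92, 46, 47, 4
[... 2054 characters left out ...]
 51, 51, 48, 52, 50, 50, 50, 49, 50, 47, 52, 47, 47, 50, 47, 45, 47, 50
-1, 1, 0, 1, 1, -4, -2, 0, 1, -2, 13, 29, 34, 44, 51, 47, 48, 51, 48, 50, 46, 52, 49, 48, 52, 53, 48, 50, 50, 48, 46, 51, 46, 48
-5, 4, -1, 2, 1, 4, 3, -1, -6, 3, -3, 4, 4, 16, 27, 34, 46, 51, 46, 54, 48, 51, 48, 50, 50, 49, 53, 56, 49, 49, 51, 50, 53, 47
0, -4, 3, -3, 0, -1, -2, 0, 3, 0, -1, 0, 3, -1, -3, 8, 22, 27, 40, 46, 50, 45, 54, 46, 52, 49, 50, 54, 48, 51, 50, 49, 53, 49
1, 0, -4, 0, -4, -1, 4, 2, -1, 4, -3, 1, -3, -3, 0, 1, 1185, 1, 12, 22, 33, 42, 52, 48, 49, 52, 49, 52, 50, 54, 51, 49, 49, 2
2, 0, 0, 0, 0, -4, 1, -1, 3, 1, -3, -1, 2, 1, 1, 0, -1, 0, -4, 1, 2, 13, 27, 35, 45, 46, 52, 52, 50, 54, 48, 48, 51, 1]]
```

Heights settle it: the left stick tops out at 94 mm and is 3 px wide, so it is the plain one. The middle one has the bar. The right stick, at (287,204), tops out at 86 mm with a step at about 72, so it is the reference. Next, the tweezers and the port.

```bash
python3 - <<'E'
from h import *
rk=np.array([525.3,.25]);a=np.radians(69.2);e=np.array([np.cos(a),np.sin(a)])
print('ref via rack',rk-33*e,'bar',rk,'plain',rk+33*e)
st=np.array([546.2,-299.7]);b=np.radians(11.2);ex=np.array([np.cos(b),np.sin(b)])
print('holes',st-27*ex,st+27*ex)
for n in('top','scene'):
    p=np.load(n+'0.npz')['p'];C=np.load(n+'C.npy')
    # ref stick: points z .08-.09 near
    X=C.reshape(-1,3)*1000
    m=(np.hypot(*(X[:,:2]-(rk-33*e)).T)<12)&(X[:,2]>81)&(X[:,2]<92);print(n,'tab',m.sum(),X[m].mean(0).round(1))
    m=(np.hypot(*(X[:,:2]-rk).T)<14)&(X[:,2]>86)&(X[:,2]<98);print(n,'bar',m.sum(),X[m].mean(0).round(1))
    hsv=cv2.cvtColor(p,cv2.COLOR_BGR2HSV).reshape(-1,3).astype(int)
    for h,nm in((st-27*ex,'tw'),(st+27*ex,'probe')):
        near=(np.hypot(*(X[:,:2]-h).T)<22)
        m=near&(X[:,2]>68)&(X[:,2]<140)
        for lo in(68,80,95,110,122):
            q=X[m&(X[:,2]>lo)&(X[:,2]<=lo+14)]
            if len(q):print(n,nm,lo,len(q),q.mean(0).round(1),q[:,:2].min(0).round(),q[:,:2].max(0).round())
    # port: dark mask on reader top
    g=p.max(2).reshape(-1)
    m=(np.hypot(X[:,0]-595,X[:,1]-253)<60)&(g<45)&(X[:,2]>40)
    mm=m.reshape(384,512).astype(np.uint8);k,l,s,c=cv2.connectedComponentsWithStats(mm)
    for i in range(1,k):
        if s[i,4]>15:
            ys,xs=np.where(l==i);P=np.array([onz(n,u,v,.091) for u,v in zip(xs,ys)])[:,:2]*1000
            r=cv2.minAreaRect(P.astype(np.float32));print(n,'port?',s[i,4],c[i].round(1),np.round(r[0],1),np.round(r[1],1),round(r[2],1),P.mean(0).round(1))
E
```

```text
ref via rack [513.58147024 -30.59924732] bar [5.253e+02 2.500e-01] plain [537.01852976  31.09924732]
holes [ 519.71421081 -304.94432748] [ 572.68578919 -294.45567252]
top tab 6 [512.5 -29.6  85.4]
top bar 31 [523.9   1.2  91.5]
top tw 68 9 [ 516.7 -298.8   72.9] [ 512. -313.] [ 522. -292.]
top tw 80 10 [ 515.7 -297.1   89.5] [ 511. -313.] [ 522. -292.]
top tw 95 12 [ 516.  -295.7  102.2] [ 511. -315.] [ 521. -292.]
top tw 110 16 [ 517.8 -298.6  115.3] [ 513. -302.] [ 522. -295.]
top tw 122 20 [ 518.1 -303.5  129.1] [ 514. -310.] [ 523. -300.]
top probe 68 16 [ 571.  -292.3   72.1] [ 564. -300.] [ 579. -284.]
top probe 80 6 [ 572.2 -292.6   86.4] [ 569. -295.] [ 577. -290.]
top probe 95 4 [ 569.7 -291.9  105.8] [ 569. -294.] [ 571. -289.]
top probe 110 13 [ 572.3 -292.3  116.9] [ 570. -297.] [ 575. -288.]
top port? 65 [167.4 165.2] [609.8 256.5] [25.4 19.4] 10.1 [609.7 256.5]
top port? 58 [171.8 188.1] [555.6 255.1] [70.  16.8] 85.3 [554.1 245.4]
scene tab 9 [515.3 -30.8  84.6]
scene bar 30 [5.275e+02 4.000e-01 9.020e+01]
scene tw 68 28 [ 521.4 -303.1   75.9] [ 514. -314.] [ 528. -292.]
scene tw 80 25 [ 521.1 -303.9   86.9] [ 514. -314.] [ 530. -293.]
scene tw 95 30 [ 521.1 -302.9  102.7] [ 514. -314.] [ 528. -292.]
scene tw 110 20 [ 520.1 -303.2  116.4] [ 514. -313.] [ 525. -296.]
scene tw 122 17 [ 520.4 -305.   129. ] [ 515. -310.] [ 524. -301.]
scene probe 68 12 [ 576.3 -290.2   74.8] [ 573. -294.] [ 580. -286.]
scene probe 80 12 [ 575.3 -290.9   87.6] [ 571. -297.] [ 579. -288.]
scene probe 95 11 [ 575.5 -290.9  102.4] [ 571. -294.] [ 580. -287.]
scene probe 110 11 [ 574.4 -292.6  114.3] [ 569. -298.] [ 578. -288.]
scene port? 98 [308.6 231.6] [550.9 257.8] [21.3 74. ] 9.5 [557.1 252.4]
scene port? 76 [296.5 249.3] [613.4 256.6] [25.4 20.5] 7.8 [613.6 256.6]
```

```bash
cat >> h.py <<'E'
def go(x,y,z,yaw):  # mm, tool-y direction in deg; tool straight down
    o=ctrl.get_obs();Rt=R.from_quat(o['orientation']);yaw=np.radians(yaw)
    Y=np.array([np.cos(yaw),np.sin(yaw),0]);Z=np.array([0,0,-1.]);X=np.cross(Y,Z)
    W=R.from_matrix(np.c_[X,Y,Z]);d=Rt.inv().apply(np.array([x,y,z])/1000-o['position'])
    print('shift',d.round(4),'turn',np.degrees((Rt.inv()*W).as_rotvec()).round(2),'| t',round(o['time_s'],2),'pos',(np.array(o['position'])*1000).round(1),'F',np.round(o['force'],1),'op',round(o['opening']*1000,2))
E
python3 - <<'E'
from h import *
go(500,200,260,101.2)
E
```

```text
shift [-0.4033 -0.2927 -0.0291] turn [-9.00e-02 -2.00e-02 -3.09e+01] | t 0.1 pos [219.  611.5 230.4] F [-0.1 -0.5  0.7] op 85.52
```

servo_tool(
  rows=[-0.403,-0.293,-0.03,0,0,-31,0,-0.403,-0.293,-0.03,0,0,-31,0,-0.403,-0.293,-0.03,0,0,-31,0,-0.403,-0.293,-0.03,0,0,-31,0,-0.403,-0.293,-0.03,0,0,-31,0,-0.403,-0.293,-0.03,0,0,-31,0,-0.403,-0.293,-0.03,0,0,-31,0,-0.403,-0.293,-0.03,0,0,-31,0,-0.403,-0.293,-0.03,0,0,-31,0,-0.403,-0.293,-0.03,0,0,-31,0],
  squeeze=20,
)

```text
time_s: 1.1
position: [0.5004, 0.1982, 0.2613]
orientation: [-0.098, 0.995, -0.0, -0.0]
force: [0.2, 0.4, 0.4]
opening: 0.0426
```

```bash
python3 - <<'E'
from h import *
go(519.3,-304.5,200,101.2)
E
```

```text
shift [ 0.0799 -0.4967  0.0614] turn [-0.   -0.01  0.09] | t 1.1 pos [500.4 198.2 261.3] F [0.2 0.4 0.4] op 42.63
```

servo_tool(
  rows=[0.08,-0.497,0.061,0,0,0,0.1,0.08,-0.497,0.061,0,0,0,0.1,0.08,-0.497,0.061,0,0,0,0.1,0.08,-0.497,0.061,0,0,0,0.1,0.08,-0.497,0.061,0,0,0,0.1,0.08,-0.497,0.061,0,0,0,0.1,0.08,-0.497,0.061,0,0,0,0.1,0.08,-0.497,0.061,0,0,0,0.1,0.08,-0.497,0.061,0,0,0,0.1,0.08,-0.497,0.061,0,0,0,0.1],
)

```text
time_s: 2.1
position: [0.5181, -0.2975, 0.2006]
orientation: [-0.099, 0.995, 0.0, -0.0]
force: [1.0, 0.2, 0.2]
opening: 0.0472
```

servo_tool(
  rows=[0.08,-0.497,0.061,0,0,0,0.1],
)

```text
time_s: 2.2
position: [0.52, -0.3471, 0.1945]
orientation: [-0.099, 0.995, 0.0, -0.0]
force: [0.0, 0.1, 0.5]
opening: 0.0471
```

```bash
python3 - <<'E'
from h import *
go(519.3,-304.5,71,101.2)
for n in("scene","top"):
    p,d=ctrl.read_camera(n);np.savez(f"{n}1.npz",p=p,d=d)
t=np.load('top1.npz')['p'];s=np.load('scene1.npz')['p']
b=lambda p:cv2.convertScaleAbs(p,alpha=1.8)
tiles('pics/c2.png',[(b(t),(395,192,40)),(b(s),(154,125,50))],s=390) if 0 else cv2.imwrite('pics/c2.png',np.hstack([cv2.resize(b(t)[140:240,345:445],(390,390)),cv2.resize(b(s)[70:170,100:200],(390,390))]))
E
```

```text
shift [-0.0077  0.0418  0.1235] turn [ 0.03 -0.02  0.12] | t 2.2 pos [ 520.  -347.1  194.5] F [0.  0.1 0.5] op 47.14
```

View pics/c2.png

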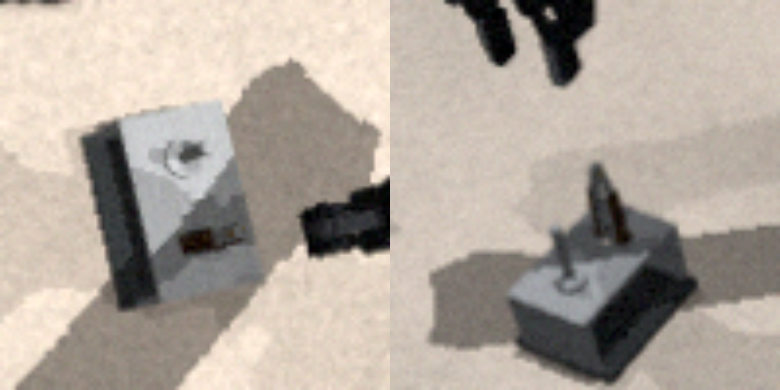

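The gripper overshot to y = -347 because the shifts are relative to each call. It is still clear of everything, so I move over the tweezers and then down.

servo_tool(
  rows=[-0.008,0.042,0,0,0,0,0.1,-0.008,0.042,0,0,0,0,0.1,-0.008,0.042,0.04,0,0,0,0.1,-0.008,0.042,0.07,0,0,0,0.1,-0.008,0.042,0.1,0,0,0,0.1,-0.008,0.042,0.115,0,0,0,0.1,-0.008,0.042,0.1235,0,0,0,0.1,-0.008,0.042,0.1235,0,0,0,0.1],
)

```text
time_s: 3.1
position: [0.5197, -0.3023, 0.0711]
orientation: [-0.099, 0.995, 0.0, -0.001]
force: [0.2, -0.1, -0.4]
opening: 0.047
```

```bash
python3 - <<'E'
from h import *
go(519.3,-304.5,71,101.2)
for n in("scene","top"):
    p,d=ctrl.read_camera(n);np.savez(f"{n}1.npz",p=p,d=d)
t=np.load('top1.npz')['p'];s=np.load('scene1.npz')['p']
b=lambda p:cv2.convertScaleAbs(p,alpha=2)
cv2.imwrite('pics/c3.png',np.hstack([cv2.resize(b(t)[155:225,355:425],(390,390)),cv2.resize(b(s)[90:160,120:190],(390,390))]))
E
```

```text
shift [ 0.0008 -0.0021  0.0001] turn [ 0.04 -0.05  0.11] | t 3.1 pos [ 519.7 -302.3   71.1] F [ 0.2 -0.1 -0.4] op 47.04
```

View pics/c3.png

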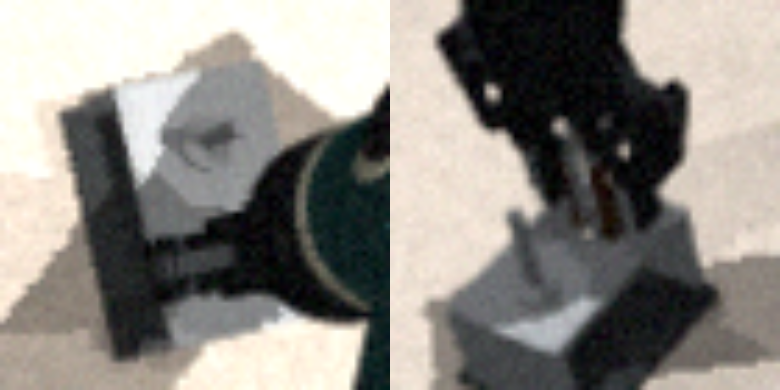

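Both fingers straddle the tweezers. I shift 2 mm and close gently by position.

servo_tool(
  rows=[0.0008,-0.002,0,0,0,0.1,-0.35,0.0008,-0.002,0,0,0,0.1,-0.35,0.0008,-0.002,0,0,0,0.1,-0.4,0.0008,-0.002,0,0,0,0.1,-0.46,0.0008,-0.002,0,0,0,0.1,-0.46,0.0008,-0.002,0,0,0,0.1,-0.46],
)

```text
time_s: 3.8
position: [0.5196, -0.3048, 0.0718]
orientation: [-0.098, 0.995, -0.0, 0.0]
force: [-0.7, -0.1, 0.7]
opening: 0.0229
```

servo_tool(
  rows=[0,0,0,0,0,0,-0.5,0,0,0,0,0,0,-0.5,0,0,0,0,0,0,-0.5],
)

```text
time_s: 4.1
position: [0.5197, -0.3049, 0.0718]
orientation: [-0.098, 0.995, -0.0, 0.0]
force: [0.9, -1.2, 2.1]
opening: 0.0217
```

servo_tool(
  rows=[0,0,0,0,0,0,-0.53,0,0,0,0,0,0,-0.53,0,0,0,0,0,0,-0.53],
)

```text
time_s: 4.4
position: [0.5197, -0.3049, 0.0719]
orientation: [-0.098, 0.995, -0.0, 0.0]
force: [-0.3, -1.9, 4.0]
opening: 0.0205
```

servo_tool(
  rows=[0,0,0,0,0,0,-0.58,0,0,0,0,0,0,-0.58,0,0,0,0,0,0,-0.58],
)

```text
time_s: 4.7
position: [0.5197, -0.3049, 0.0719]
orientation: [-0.098, 0.995, -0.0, 0.0]
force: [-0.3, 0.0, 4.7]
opening: 0.0195
```

servo_tool(
  rows=[0,0,0,0,0,0,-0.9,0,0,0,0,0,0,-0.9,0,0,0,0,0,0,-0.9,0,0,0,0,0,0,-0.9],
)

```text
time_s: 5.1
position: [0.5198, -0.3049, 0.0719]
orientation: [-0.098, 0.995, -0.0, 0.0]
force: [-1.3, 0.2, 5.7]
opening: 0.0198
```

servo_tool(
  rows=[0,0,0,0,0,0,-0.51,0,0,0,0,0,0,-0.51,0,0,0,0,0,0,-0.51],
)

```text
time_s: 5.4
position: [0.5197, -0.3046, 0.0718]
orientation: [-0.098, 0.995, 0.0, 0.0]
force: [0.0, -0.3, 5.3]
opening: 0.021
```

servo_tool(
  rows=[0,0,0,0,0,0,-0.4,0,0,0,0,0,0,-0.4,0,0,0.002,0,0,0,-0.4,0,0,0.004,0,0,0,-0.4,0,0,0.0045,0,0,0,-0.4,0,0,0.0045,0,0,0,-0.4],
)

```text
time_s: 6.0
position: [0.5193, -0.3046, 0.0668]
orientation: [-0.098, 0.995, 0.0, -0.0]
force: [0.0, 0.3, -0.4]
opening: 0.0254
```

servo_tool(
  rows=[0,0,0,0,0,0,-0.46,0,0,0,0,0,0,-0.49,0,0,0,0,0,0,-0.5,0,0,0,0,0,0,-0.5,0,0,0,0,0,0,-0.5],
)

```text
time_s: 6.5
position: [0.5195, -0.3047, 0.0672]
orientation: [-0.098, 0.995, 0.0, 0.0]
force: [-0.9, 0.6, 0.2]
opening: 0.0211
```

servo_tool(
  rows=[0,0,-0.005,0,0,0,-0.5,0,0,-0.015,0,0,0,-0.5,0,0,-0.035,0,0,0,-0.5,0,0,-0.06,0,0,0,-0.5,0,0,-0.09,0,0,0,-0.5,0,0,-0.12,0,0,0,-0.5,0,0,-0.12,0,0,0,-0.5],
)

```text
time_s: 7.2
position: [0.522, -0.3064, 0.1926]
orientation: [-0.097, 0.995, -0.002, 0.004]
force: [1.1, 0.1, -0.3]
opening: 0.0216
```

```bash
python3 - <<'E'
from h import *
go(513.7,-30.5,200,69.2)
for n in("scene","top"):
    p,d=ctrl.read_camera(n);np.savez(f"{n}1.npz",p=p,d=d)
t=np.load('top1.npz')['p'];s=np.load('scene1.npz')['p']
b=lambda p:cv2.convertScaleAbs(p,alpha=2)
cv2.imwrite('pics/c4.png',np.hstack([cv2.resize(b(t)[155:225,365:435],(390,390)),cv2.resize(b(s)[60:160,110:210],(390,390))]))
E
```

```text
shift [-0.0455  0.2722 -0.0086] turn [-0.18  0.51 31.98] | t 7.2 pos [ 522.  -306.4  192.6] F [ 1.1  0.1 -0.3] op 21.63
```

View pics/c4.png

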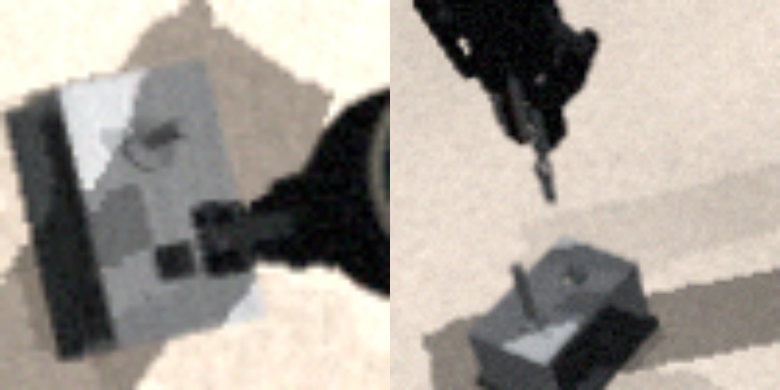

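The tweezers are out and hang straight, and the stand's hole is visible. The tip is near scene (151,111). Quick numeric check of it.

```bash
python3 - <<'E'
from h import *
go(513.7,-30.5,200,69.2)
print(proj('scene',[[.5213,-.3072,.1374],[.5217,-.305,.134]]))
f=np.load('scene1.npz');C=cloud('scene',f['d'])*1000
for v in range(100,114):
    for u in range(145,157):
        q=C[v,u]
        if 115<q[2]<175: print(u,v,q.round(),end='; ')
E
```

```text
shift [-0.0473  0.2703 -0.0118] turn [-3.0e-02  1.3e-01  3.2e+01] | t 7.3 pos [ 519.9 -304.9  188.4] F [-0.5  0.4 -0.5] op 21.61
[[151.13472809 110.66931731]
 [151.81966128 111.99120264]]
149 100 [ 520. -306.  175.]; 148 101 [ 524. -306.  174.]; 150 101 [ 519. -304.  172.]; 148 102 [ 523. -309.  169.]; 150 102 [ 519. -304.  168.]; 151 102 [ 518. -302.  169.]; 147 103 [ 525. -312.  165.]; 148 103 [ 524. -309.  166.]; 149 103 [ 520. -310.  163.]; 151 103 [ 519. -301.  167.]; 148 104 [ 524. -310.  162.]; 149 104 [ 522. -308.  161.]; 150 104 [ 523. -301.  165.]; 151 104 [ 521. -299.  165.]; 148 105 [ 526. -308.  160.]; 149 105 [ 523. -308.  159.]; 150 105 [ 523. -303.  161.]; 151 105 [ 521. -301.  160.]; 149 106 [ 524. -307.  157.]; 150 106 [ 522. -306.  155.]; 151 106 [ 521. -302.  156.]; 149 107 [ 524. -308.  152.]; 150 107 [ 523. -305.  153.]; 151 107 [ 522. -303.  153.]; 150 108 [ 523. -306.  149.]; 151 108 [ 523. -302.  151.]; 152 108 [ 518. -304.  146.]; 150 109 [ 522. -309.  143.]; 151 109 [ 524. -302.  148.]; 152 109 [ 520. -303.  145.]; 150 110 [ 525. -307.  142.]; 151 110 [ 525. -302.  145.]; 152 110 [ 522. -301.  143.]; 151 111 [ 522. -308.  136.];
```

The tip matches the TCP in x and y, about 55 mm below it. Next I move over the reference stick.

servo_tool(
  rows=[-0.0473,0.2703,-0.012,0,0,32,-0.5,-0.0473,0.2703,-0.012,0,0,32,-0.5,-0.0473,0.2703,-0.012,0,0,32,-0.5,-0.0473,0.2703,-0.012,0,0,32,-0.5,-0.0473,0.2703,-0.012,0,0,32,-0.5,-0.0473,0.2703,-0.012,0,0,32,-0.5,-0.0473,0.2703,-0.012,0,0,32,-0.5,-0.0473,0.2703,-0.012,0,0,32,-0.6],
)

```text
time_s: 8.1
position: [0.5128, -0.0299, 0.1983]
orientation: [0.18, 0.984, -0.0, -0.001]
force: [0.2, 0.1, -0.4]
opening: 0.0191
```

servo_tool(
  rows=[0,0,0,0,0,0,-0.9,0,0,0,0,0,0,-0.9,0,0,0,0,0,0,-0.9],
  squeeze=32,
)

```text
time_s: 8.4
position: [0.5133, -0.0317, 0.1989]
orientation: [0.182, 0.983, -0.0, -0.0]
force: [0.1, 0.4, -0.4]
opening: 0.0175
```

```bash
python3 - <<'E'
from h import *
go(513.7,-30.5,150,69.2)
P,D={},{}
for n in("scene","top"):
    p,d=ctrl.read_camera(n);P[n]=p;np.savez(f"{n}1.npz",p=p,d=d)
go(513.7,-30.5,150,69.2)
b=lambda p:cv2.convertScaleAbs(p,alpha=2)
cv2.imwrite('pics/c5.png',np.hstack([cv2.resize(b(P['top'])[170:230,255:315],(390,390)),cv2.resize(b(P['scene'])[125:215,195:285],(390,390))]))
C=cloud('scene',np.load('scene1.npz')['d'])*1000
X=C.reshape(-1,3)
for lo,hi in((136,142),(142,148),(148,156),(156,165)):
    m=(np.hypot(X[:,0]-515,X[:,1]+31)<25)&(X[:,2]>lo)&(X[:,2]<hi);print(lo,m.sum(),X[m].mean(0).round(1))
print(proj('scene',[[.5153,-.0315,.145]]))
E
```

```text
shift [0.     0.0013 0.0489] turn [-0.03 -0.01 -0.14] | t 8.4 pos [513.3 -31.7 198.9] F [ 0.1  0.4 -0.4] op 17.48
shift [-0.0001  0.0009  0.049 ] turn [-0.01 -0.   -0.09] | t 8.5 pos [513.3 -31.3 199. ] F [-0.  -0.8 -0.6] op 17.29
136 0 [nan nan nan]
142 3 [514.2 -28.6 145.5]
148 10 [515.1 -29.9 151.8]
156 17 [513.3 -32.2 160.7]
[[226.53214549 151.19661452]]<stdin>:12: RuntimeWarning: Mean of empty slice.
  ret = um.true_divide(
```

View pics/c5.png

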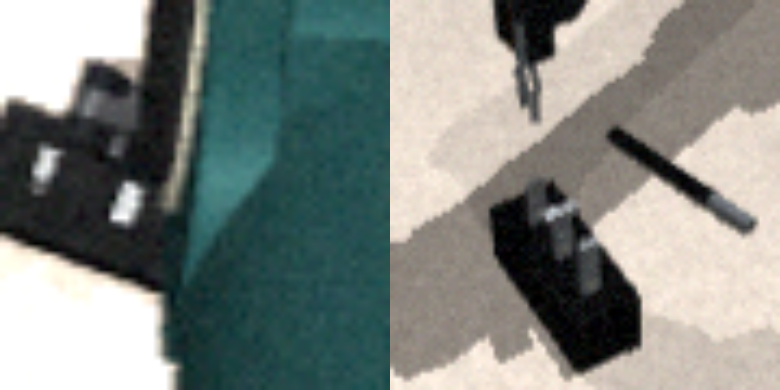

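The tips are open by about 9 mm (midpoint at scene ≈(227,151)), as predicted over the tab. I descend with them open, then feel for the shoulder.

servo_tool(
  rows=[0,0.001,0.03,0,0,0,-0.9,0,0.001,0.045,0,0,0,-0.9,0,0.001,0.053,0,0,0,-0.9,0,0.001,0.057,0,0,0,-0.9,0,0.001,0.061,0,0,0,-0.9,0,0.001,0.065,0,0,0,-0.9,0,0.001,0.068,0,0,0,-0.9,0,0.001,0.07,0,0,0,-0.9,0,0.001,0.07,0,0,0,-0.9],
)

```text
time_s: 9.4
position: [0.5137, -0.0294, 0.1291]
orientation: [0.181, 0.984, -0.0, -0.0]
force: [0.1, 0.5, -0.3]
opening: 0.0174
```

servo_tool(
  rows=[0,0,0.0005,0,0,0,-0.9,0,0,0.0005,0,0,0,-0.9],
)

```text
time_s: 9.6
position: [0.5139, -0.0294, 0.1288]
orientation: [0.181, 0.984, 0.0, 0.0]
force: [-0.3, 0.4, -0.5]
opening: 0.0173
```

servo_tool(
  rows=[0,0,0.0005,0,0,0,-0.9,0,0,0.0005,0,0,0,-0.9],
)

```text
time_s: 9.8
position: [0.5138, -0.0295, 0.1281]
orientation: [0.181, 0.984, 0.0, 0.0]
force: [-0.6, -0.3, -0.4]
opening: 0.0176
```

servo_tool(
  rows=[0,0,-0.001,0,0,0,-0.7,0,0,-0.002,0,0,0,-0.6,0,0,-0.002,0,0,0,-0.57,0,0,-0.002,0,0,0,-0.57],
)

```text
time_s: 10.2
position: [0.5138, -0.0294, 0.1302]
orientation: [0.181, 0.984, 0.0, 0.0]
force: [0.4, -1.4, 0.1]
opening: 0.0184
```

servo_tool(
  rows=[0,0,0.001,0,0,0,-0.57,0,0,0.002,0,0,0,-0.57,0,0,0.002,0,0,0,-0.57],
)

```text
time_s: 10.5
position: [0.5136, -0.0294, 0.1279]
orientation: [0.181, 0.984, -0.0, -0.0]
force: [0.3, -0.1, -0.5]
opening: 0.0188
```

servo_tool(
  rows=[0,0,0.0005,0,0,0,-0.57,0,0,0.0005,0,0,0,-0.57],
)

```text
time_s: 10.7
position: [0.5137, -0.0295, 0.1275]
orientation: [0.181, 0.984, -0.0, -0.0]
force: [0.1, 0.7, -0.0]
opening: 0.0188
```

servo_tool(
  rows=[0,0,0.0005,0,0,0,-0.57,0,0,0.0005,0,0,0,-0.57],
)

```text
time_s: 10.9
position: [0.5137, -0.0295, 0.1271]
orientation: [0.181, 0.984, 0.0, -0.0]
force: [-0.7, 0.2, -0.3]
opening: 0.0186
```

servo_tool(
  rows=[0,0,0.0005,0,0,0,-0.57,0,0,0.0005,0,0,0,-0.57],
)

```text
time_s: 11.1
position: [0.5137, -0.0295, 0.1266]
orientation: [0.181, 0.984, 0.0, -0.0]
force: [-0.7, 0.3, -0.3]
opening: 0.0183
```

servo_tool(
  rows=[0,0,-0.002,0,0,0,-0.57,0,0,-0.002,0,0,0,-0.55,0,0,-0.002,0,0,0,-0.53,0,0,-0.002,0,0,0,-0.53,0,0,-0.002,0,0,0,-0.53],
)

```text
time_s: 11.6
position: [0.5138, -0.0295, 0.1286]
orientation: [0.181, 0.984, 0.0, 0.0]
force: [-0.2, 0.2, -0.6]
opening: 0.0198
```

servo_tool(
  rows=[0,0,0,0,0,0,-0.51,0,0,0,0,0,0,-0.51,0,0,0,0,0,0,-0.51],
)

```text
time_s: 11.9
position: [0.5137, -0.0295, 0.1286]
orientation: [0.181, 0.984, -0.0, -0.0]
force: [0.4, -0.3, -0.8]
opening: 0.0206
```

servo_tool(
  rows=[0,0,0.001,0,0,0,-0.51,0,0,0.001,0,0,0,-0.51],
)

```text
time_s: 12.1
position: [0.514, -0.0295, 0.1277]
orientation: [0.181, 0.984, 0.0, 0.0]
force: [0.3, 0.8, 1.8]
opening: 0.021
```

servo_tool(
  rows=[0,0,0.001,0,0,0,-0.51,0,0,0.001,0,0,0,-0.51],
)

```text
time_s: 12.3
position: [0.5139, -0.0295, 0.1267]
orientation: [0.181, 0.984, 0.0, 0.0]
force: [-0.0, -0.4, 2.3]
opening: 0.0207
```

servo_tool(
  rows=[0,0,0.001,0,0,0,-0.51,0,0,0.001,0,0,0,-0.51],
)

```text
time_s: 12.5
position: [0.5144, -0.0296, 0.1262]
orientation: [0.181, 0.984, 0.0, 0.001]
force: [-0.2, 0.1, 6.2]
opening: 0.0209
```

servo_tool(
  rows=[0,0,0.001,0,0,0,-0.51,0,0,0.001,0,0,0,-0.51],
)

```text
time_s: 12.7
position: [0.515, -0.0298, 0.1259]
orientation: [0.181, 0.984, 0.0, 0.001]
force: [-0.5, -0.1, 9.8]
opening: 0.0212
```

The tips bear on the shoulder (firm rise to 9.8 N at TCP z ≈126). I lift out slowly, then check.

servo_tool(
  rows=[0,0,-0.003,0,0,0,-0.51,0,0,-0.008,0,0,0,-0.51,0,0,-0.016,0,0,0,-0.51,0,0,-0.026,0,0,0,-0.51,0,0,-0.036,0,0,0,-0.51,0,0,-0.048,0,0,0,-0.51,0,0,-0.06,0,0,0,-0.51,0,0,-0.075,0,0,0,-0.51,0,0,-0.09,0,0,0,-0.51,0,0,-0.09,0,0,0,-0.51],
)

```text
time_s: 13.7
position: [0.5153, -0.0295, 0.2172]
orientation: [0.181, 0.984, 0.001, 0.002]
force: [-0.6, 0.0, -1.1]
opening: 0.0209
```

```bash
python3 - <<'E'
from h import *
P={}
for n in("scene","top"):
    p,d=ctrl.read_camera(n);P[n]=p;np.savez(f"{n}2.npz",p=p,d=d)
go(611.6,256.5,218,99.85)
b=lambda p:cv2.convertScaleAbs(p,alpha=2.2)
cv2.imwrite('pics/c6.png',cv2.resize(b(P['scene'])[110:215,190:270],(594,780)[::1])[:600] if 0 else cv2.resize(b(P['scene'])[110:210,180:280],(590,590)))
E
```

```text
shift [ 0.01    0.3019 -0.0029] turn [ 3.000e-02  4.000e-02 -3.064e+01] | t 13.8 pos [513.8 -29.3 215. ] F [-0.7 -0.2 -0.5] op 21.16
```

View pics/c6.png

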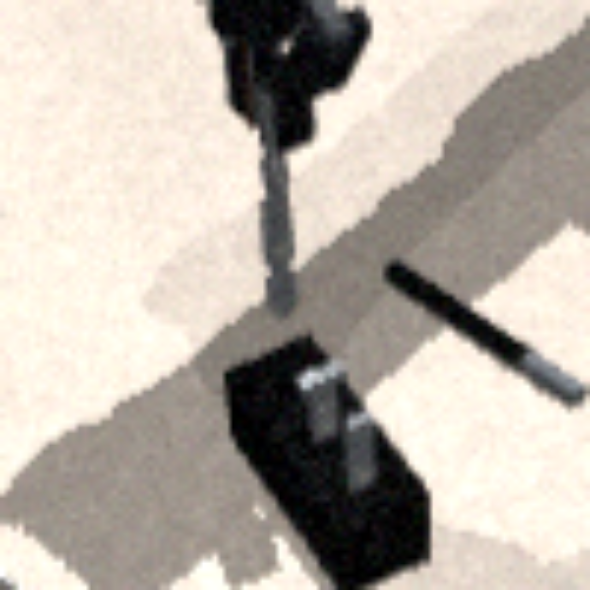

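The stick is out and hangs straight below the tweezers, foot at about (227.6,161.7). The two other sticks are still in place. I carry it to the port.

```bash
python3 - <<'E'
from h import *
print(proj('scene',[[.5158,-.0303,.1025],[.5158,-.0303,.1625]]))
E
```

```text
[[227.65178121 162.61068417]
 [226.37858235 146.73035231]]
```

servo_tool(
  rows=[0,0,-0.025,0,0,0,-0.51,0,0.03,-0.025,0,0,-4,-0.51,0.002,0.065,-0.025,0,0,-8,-0.51,0.004,0.1,-0.025,0,0,-12,-0.51,0.006,0.135,-0.025,0,0,-16,-0.51,0.007,0.17,-0.025,0,0,-20,-0.51,0.008,0.205,-0.025,0,0,-24,-0.51,0.009,0.24,-0.025,0,0,-28,-0.51,0.01,0.275,-0.025,0,0,-30.6,-0.51,0.01,0.302,-0.025,0,0,-30.6,-0.51],
)

```text
time_s: 14.8
position: [0.611, 0.26, 0.2379]
orientation: [-0.088, 0.996, 0.0, -0.001]
force: [0.7, 1.4, -1.2]
opening: 0.0212
```

servo_tool(
  rows=[0,0,0,0,0,0,-0.51,0,0,0,0,0,0,-0.51],
)

```text
time_s: 15.0
position: [0.6108, 0.2572, 0.2379]
orientation: [-0.086, 0.996, -0.001, -0.001]
force: [0.2, -1.6, -0.4]
opening: 0.0209
```

```bash
python3 - <<'E'
from h import *
P={}
for n in("scene","top"):
    p,d=ctrl.read_camera(n);P[n]=p;np.savez(f"{n}2.npz",p=p,d=d)
go(611.6,256.5,230,99.85)
z=ctrl.get_obs()['position'];zf=z[2]-.1142
for k,pt in(('foot',[z[0]+.0017,z[1]-.001,zf]),('tip',[z[0]+.0017,z[1]-.001,zf+.06]),('port',[.6133,.2555,.091])): print(k,proj('scene',[pt]).round(1))
b=lambda p:cv2.convertScaleAbs(p,alpha=1.4)
cv2.imwrite('pics/c7.png',cv2.resize(b(P['scene'])[190:270,260:340],(590,590)))
E
```

```text
shift [-0.0005  0.0012  0.0088] turn [-0.06 -0.08 -0.1 ] | t 15.1 pos [611.3 255.2 238.8] F [-0.  -0.2 -1.4] op 20.7
foot [[297. 241.]]
tip [[299.5 226.3]]
port [[296.2 248.9]]
```

View pics/c7.png

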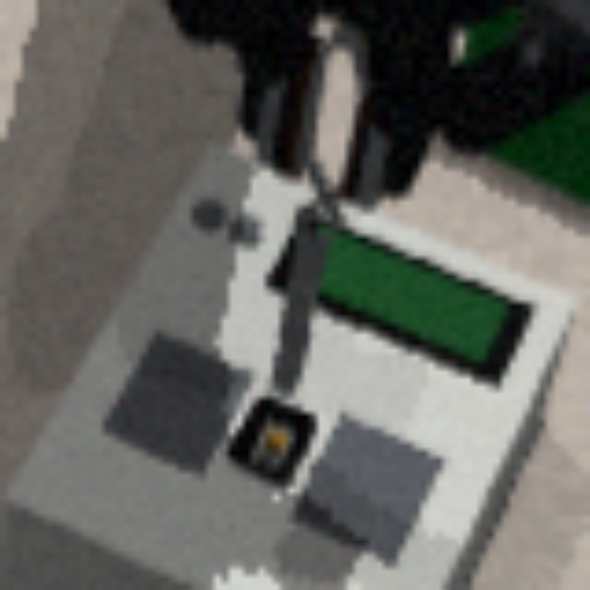

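```bash
python3 - <<'E'
from h import *
for u,v in((298.9,242),(298.4,241.5)): print('foot',onz('scene',u,v,.1243)*1000-[1.7,-1,0])
print('port lip',onz('scene',297,249.7,.091)*1000-[1.7,-1,0])
C=cloud('scene',np.load('scene2.npz')['d'])*1000;X=C.reshape(-1,3)
for lo in range(122,186,8):
    m=(np.hypot(X[:,0]-612,X[:,1]-256)<22)&(X[:,2]>lo)&(X[:,2]<=lo+8);print(lo,m.sum(),X[m].mean(0).round(1))
E
```

```text
foot [610.75325936 259.82603123 124.3       ]
foot [610.37874886 258.25357211 124.3       ]
port lip [612.06265975 259.12826768  91.        ]
122 3 [613.9 259.9 126. ]
130 8 [615.3 258.4 133.1]
138 10 [615.9 259.  142. ]
146 9 [614.5 258.3 149.1]
154 5 [614.6 259.3 159.5]
162 8 [616.  258.4 165. ]
170 8 [616.5 259.4 172.7]
178 12 [615.7 258.7 182.4]
```

The stick is vertical and its foot is within about 1.5 mm of the port axis. I nudge it 1 mm and lower it to just above the lip, then feel the way down.

servo_tool(
  rows=[-0.001,0.0005,0.008,0,0,0,-0.51,-0.001,0.0005,0.018,0,0,0,-0.51,-0.001,0.0005,0.028,0,0,0,-0.51,-0.001,0.0005,0.031,0,0,0,-0.51,-0.001,0.0005,0.033,0,0,0,-0.51,-0.001,0.0005,0.033,0,0,0,-0.51],
)

```text
time_s: 15.7
position: [0.6125, 0.257, 0.2064]
orientation: [-0.085, 0.996, -0.0, -0.0]
force: [0.6, -0.2, -0.7]
opening: 0.021
```

servo_tool(
  rows=[0,0,0.001,0,0,0,-0.51,0,0,0.002,0,0,0,-0.51,0,0,0.002,0,0,0,-0.51],
)

```text
time_s: 16.0
position: [0.6126, 0.2571, 0.2047]
orientation: [-0.085, 0.996, 0.0, 0.0]
force: [-0.1, 0.3, -0.5]
opening: 0.0207
```

servo_tool(
  rows=[0,0,0.001,0,0,0,-0.51,0,0,0.002,0,0,0,-0.51,0,0,0.002,0,0,0,-0.51],
)

```text
time_s: 16.3
position: [0.6125, 0.2571, 0.2025]
orientation: [-0.085, 0.996, -0.0, -0.0]
force: [0.9, 0.3, -1.3]
opening: 0.0213
```

servo_tool(
  rows=[0,0,0.001,0,0,0,-0.51,0,0,0.002,0,0,0,-0.51,0,0,0.002,0,0,0,-0.51],
)

```text
time_s: 16.6
position: [0.6125, 0.257, 0.2004]
orientation: [-0.085, 0.996, -0.0, -0.0]
force: [0.2, -0.5, 0.1]
opening: 0.0207
```

servo_tool(
  rows=[0,0,0.001,0,0,0,-0.51,0,0,0.002,0,0,0,-0.51,0,0,0.002,0,0,0,-0.51],
)

```text
time_s: 16.9
position: [0.6125, 0.257, 0.1984]
orientation: [-0.085, 0.996, -0.0, -0.0]
force: [0.8, 0.3, -0.6]
opening: 0.0209
```

servo_tool(
  rows=[0,0,0.001,0,0,0,-0.51,0,0,0.002,0,0,0,-0.51,0,0,0.002,0,0,0,-0.51],
)

```text
time_s: 17.2
position: [0.6124, 0.257, 0.1964]
orientation: [-0.085, 0.996, -0.0, -0.0]
force: [-0.2, 0.7, -1.0]
opening: 0.0209
```

servo_tool(
  rows=[0,0,0.001,0,0,0,-0.51,0,0,0.002,0,0,0,-0.51,0,0,0.002,0,0,0,-0.51],
)

```text
time_s: 17.5
position: [0.6125, 0.257, 0.1944]
orientation: [-0.085, 0.996, -0.0, -0.0]
force: [0.4, 0.3, -1.6]
opening: 0.0209
```

servo_tool(
  rows=[0,0,0.001,0,0,0,-0.51,0,0,0.002,0,0,0,-0.51,0,0,0.002,0,0,0,-0.51],
)

```text
time_s: 17.8
position: [0.6127, 0.2571, 0.1928]
orientation: [-0.085, 0.996, 0.0, 0.0]
force: [0.6, 0.1, 0.2]
opening: 0.021
```

servo_tool(
  rows=[0,0,0.001,0,0,0,-0.51,0,0,0.002,0,0,0,-0.51,0,0,0.002,0,0,0,-0.51],
)

```text
time_s: 18.1
position: [0.613, 0.2572, 0.1912]
orientation: [-0.085, 0.996, 0.0, 0.001]
force: [0.3, -0.1, 3.5]
opening: 0.0211
```

servo_tool(
  rows=[0,0,0.001,0,0,0,-0.51,0,0,0.002,0,0,0,-0.51,0,0,0.002,0,0,0,-0.51],
)

```text
time_s: 18.4
position: [0.6125, 0.2571, 0.1885]
orientation: [-0.085, 0.996, -0.0, -0.0]
force: [-0.3, 0.7, 2.6]
opening: 0.021
```

servo_tool(
  rows=[0,0,0.001,0,0,0,-0.51,0,0,0.002,0,0,0,-0.51,0,0,0.002,0,0,0,-0.51],
)

```text
time_s: 18.7
position: [0.6124, 0.257, 0.1863]
orientation: [-0.085, 0.996, -0.0, -0.0]
force: [0.6, -0.7, 1.7]
opening: 0.0207
```

servo_tool(
  rows=[0,0,0.001,0,0,0,-0.51,0,0,0.002,0,0,0,-0.51,0,0,0.002,0,0,0,-0.51],
)

```text
time_s: 19.0
position: [0.6124, 0.257, 0.1844]
orientation: [-0.085, 0.996, -0.0, -0.0]
force: [0.7, 0.6, 2.2]
opening: 0.0207
```

servo_tool(
  rows=[0,0,0.001,0,0,0,-0.51,0,0,0.002,0,0,0,-0.51,0,0,0.003,0,0,0,-0.51,0,0,0.003,0,0,0,-0.51],
)

```text
time_s: 19.4
position: [0.6125, 0.257, 0.1814]
orientation: [-0.085, 0.996, -0.0, -0.0]
force: [-0.6, 0.3, 2.3]
opening: 0.0209
```

servo_tool(
  rows=[0,0,0.001,0,0,0,-0.51,0,0,0.002,0,0,0,-0.51,0,0,0.003,0,0,0,-0.51,0,0,0.003,0,0,0,-0.51],
)

```text
time_s: 19.8
position: [0.6125, 0.257, 0.1784]
orientation: [-0.085, 0.996, -0.0, -0.0]
force: [-0.2, 0.0, 4.0]
opening: 0.0211
```

servo_tool(
  rows=[0,0,0.001,0,0,0,-0.51,0,0,0.002,0,0,0,-0.51,0,0,0.003,0,0,0,-0.51,0,0,0.003,0,0,0,-0.51],
)

```text
time_s: 20.2
position: [0.6125, 0.257, 0.1755]
orientation: [-0.085, 0.996, -0.0, -0.0]
force: [-0.8, -0.2, 3.2]
opening: 0.0212
```

```bash
python3 - <<'E'
from h import *
p,d=ctrl.read_camera('scene');np.savez('scene3.npz',p=p,d=d)
go(612,257,170,99.85)
z=ctrl.get_obs()['position']
C=cloud('scene',d)*1000;X=C.reshape(-1,3)
print('tip/shoulder px if no slip',proj('scene',[[z[0]+.0017,z[1]-.001,z[2]-.0542],[z[0]+.0017,z[1]-.001,z[2]+.066]]).round(1))
for lo in range(90,210,8):
    m=(np.hypot(X[:,0]-612,X[:,1]-256)<22)&(X[:,2]>lo)&(X[:,2]<=lo+8);
    if m.sum():print(lo,m.sum(),X[m].mean(0).round(1))
cv2.imwrite('pics/c8.png',cv2.resize(cv2.convertScaleAbs(p,alpha=1.8)[190:270,260:340],(590,590)))
E
```

```text
shift [0.0005 0.0001 0.0054] turn [-0.01 -0.02 -0.05] | t 20.25 pos [612.5 257.  175.4] F [-0.8  0.   2.5] op 20.87
tip/shoulder px if no slip [[297.3 242.6]
 [302.6 211.6]]
90 25 [614.1 259.2  91.7]
98 8 [617.3 258.3 102.2]
106 5 [616.9 259.4 109.9]
114 10 [617.4 258.  118.3]
122 6 [616.1 259.6 126.4]
130 15 [614.  257.7 133.8]
138 6 [614.2 255.3 141.4]
146 8 [612.6 259.6 150.7]
154 4 [615.2 257.1 159.7]
162 10 [613.5 257.6 166.1]
170 14 [616.6 256.8 174.1]
178 24 [620.6 256.6 182.4]
186 33 [620.4 256.6 189.8]
194 28 [620.4 258.6 198.2]
202 33 [621.  255.7 205.6]
```

View pics/c8.png

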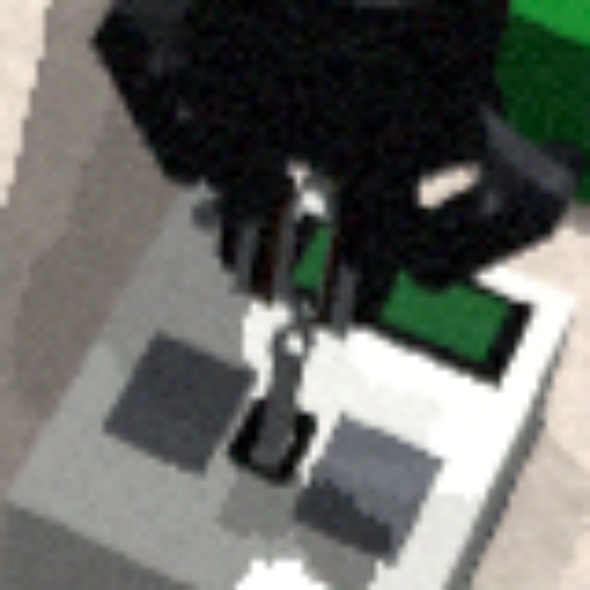

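The stick is entering upright, with no noticeable slip of the tweezers. I keep pressing in small steps.

servo_tool(
  rows=[0,0,0.001,0,0,0,-0.51,0,0,0.002,0,0,0,-0.51,0,0,0.003,0,0,0,-0.51,0,0,0.003,0,0,0,-0.51],
)

```text
time_s: 20.65
position: [0.6125, 0.257, 0.1724]
orientation: [-0.085, 0.996, -0.0, -0.0]
force: [0.0, 0.1, 2.8]
opening: 0.0211
```

servo_tool(
  rows=[0,0,0.001,0,0,0,-0.51,0,0,0.002,0,0,0,-0.51,0,0,0.003,0,0,0,-0.51,0,0,0.003,0,0,0,-0.51],
)

```text
time_s: 21.05
position: [0.6125, 0.257, 0.1694]
orientation: [-0.085, 0.996, -0.0, -0.0]
force: [-0.0, 0.1, 3.1]
opening: 0.0211
```

servo_tool(
  rows=[0,0,0.001,0,0,0,-0.51,0,0,0.002,0,0,0,-0.51,0,0,0.002,0,0,0,-0.51],
)

```text
time_s: 21.35
position: [0.6125, 0.2571, 0.1675]
orientation: [-0.085, 0.996, -0.0, -0.0]
force: [0.0, -0.1, 2.8]
opening: 0.0209
```

servo_tool(
  rows=[0,0,0.001,0,0,0,-0.51,0,0,0.001,0,0,0,-0.51],
)

```text
time_s: 21.55
position: [0.6125, 0.2571, 0.1665]
orientation: [-0.085, 0.996, -0.0, -0.0]
force: [-0.4, -0.2, 3.0]
opening: 0.0211
```

servo_tool(
  rows=[0,0,0.001,0,0,0,-0.51,0,0,0.001,0,0,0,-0.51],
)

```text
time_s: 21.75
position: [0.6125, 0.257, 0.1655]
orientation: [-0.085, 0.996, -0.0, -0.0]
force: [0.5, -0.5, 3.5]
opening: 0.0209
```

servo_tool(
  rows=[0,0,0.001,0,0,0,-0.51,0,0,0.001,0,0,0,-0.51],
)

```text
time_s: 21.95
position: [0.6123, 0.2569, 0.1642]
orientation: [-0.085, 0.996, -0.0, -0.0]
force: [-0.3, -0.3, 2.5]
opening: 0.0208
```

servo_tool(
  rows=[0,0,0.001,0,0,0,-0.51,0,0,0.001,0,0,0,-0.51],
)

```text
time_s: 22.15
position: [0.6124, 0.257, 0.1633]
orientation: [-0.085, 0.996, -0.0, -0.0]
force: [-0.7, -1.1, 2.2]
opening: 0.0211
```

servo_tool(
  rows=[0,0,0.0007,0,0,0,-0.51,0,0,0.0007,0,0,0,-0.51],
)

```text
time_s: 22.35
position: [0.6126, 0.2571, 0.1631]
orientation: [-0.085, 0.996, 0.0, 0.0]
force: [-0.9, -0.8, 3.1]
opening: 0.0206
```

servo_tool(
  rows=[0,0,0.0007,0,0,0,-0.51,0,0,0.0007,0,0,0,-0.51],
)

```text
time_s: 22.55
position: [0.6129, 0.2572, 0.1629]
orientation: [-0.085, 0.996, 0.0, 0.0]
force: [-1.5, 0.2, 5.0]
opening: 0.0204
```

servo_tool(
  rows=[0,0,0.0007,0,0,0,-0.51,0,0,0.0007,0,0,0,-0.51],
)

```text
time_s: 22.75
position: [0.6132, 0.2573, 0.1626]
orientation: [-0.085, 0.996, 0.0, 0.001]
force: [-0.9, -0.2, 7.0]
opening: 0.021
```

The force dropped at z ≈164 (the snap), then rose firmly to 7 N at z ≈162.7, which is the stop, 29 mm after first contact. I relieve the load, open the tips and withdraw.

servo_tool(
  rows=[0,0,-0.0015,0,0,0,-0.51,0,0,-0.0018,0,0,0,-0.53,0,0,-0.002,0,0,0,-0.6,0,0,-0.002,0,0,0,-0.9,0,0,-0.002,0,0,0,-0.9,0,0,-0.002,0,0,0,-0.9],
  squeeze=32,
)

```text
time_s: 23.35
position: [0.6123, 0.2569, 0.163]
orientation: [-0.085, 0.996, -0.0, -0.0]
force: [-0.2, -0.4, -0.9]
opening: 0.0175
```

servo_tool(
  rows=[0,0,0,0,0,0,-0.9,0,0,-0.001,0,0,0,-0.9,0,0,-0.002,0,0,0,-0.9,0,0,-0.002,0,0,0,-0.9,0,0,-0.002,0,0,0,-0.9],
)

```text
time_s: 23.85
position: [0.6126, 0.257, 0.1656]
orientation: [-0.085, 0.996, 0.0, 0.0]
force: [-0.2, -0.2, -0.4]
opening: 0.0176
```

servo_tool(
  rows=[0,0,-0.003,0,0,0,-0.9,0,0,-0.007,0,0,0,-0.9,0,0,-0.012,0,0,0,-0.9,0,0,-0.018,0,0,0,-0.9,0,0,-0.025,0,0,0,-0.9,0,0,-0.045,0,0,0,-0.9,0,0,-0.07,0,0,0,-0.9,0,0,-0.07,0,0,0,-0.7],
)

```text
time_s: 24.65
position: [0.6147, 0.2579, 0.2401]
orientation: [-0.085, 0.996, 0.001, 0.003]
force: [-0.0, -0.1, -0.6]
opening: 0.0177
```

```bash
python3 - <<'E'
from h import *
p,d=ctrl.read_camera('scene');np.savez('scene4.npz',p=p,d=d)
go(519.5,-304.7,200,101.2)
C=cloud('scene',d)*1000;X=C.reshape(-1,3)
for lo in range(94,200,8):
    m=(np.hypot(X[:,0]-612,X[:,1]-256)<22)&(X[:,2]>lo)&(X[:,2]<=lo+8);
    if m.sum():print(lo,m.sum(),X[m].mean(0).round(1))
cv2.imwrite('pics/c9.png',cv2.resize(cv2.convertScaleAbs(p,alpha=1.6)[180:270,255:345],(590,590)))
E
```

```text
shift [ 0.1887 -0.538   0.0365] turn [ 0.07  0.25 -1.4 ] | t 24.7 pos [613.7 257.5 238. ] F [ 0.5 -0.8 -0.7] op 17.65
94 8 [616.3 257.1  97.8]
102 9 [614.4 257.2 107.2]
110 9 [615.3 255.7 113.1]
118 10 [613.6 254.7 123.6]
182 4 [616.7 258.7 187.9]
190 9 [616.8 259.1 194.2]
198 8 [615.9 257.3 201.2]
```

View pics/c9.png

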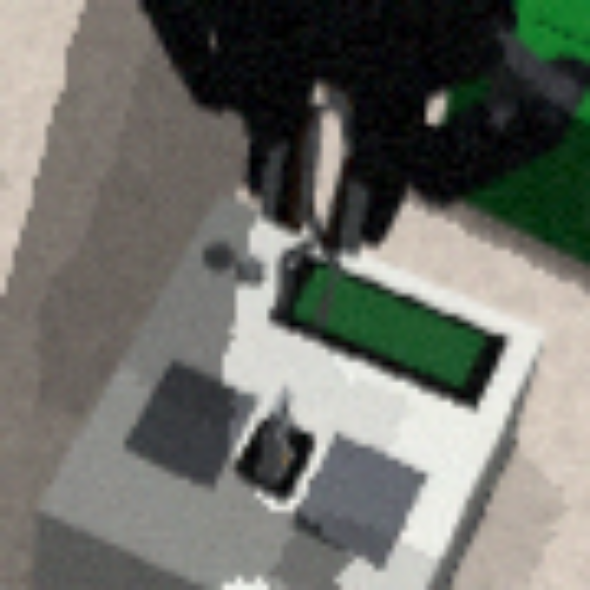

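The stick stays down, upright, with its top at 123 mm, so it is latched. I take the tweezers back to their hole.

servo_tool(
  rows=[0.094,-0.269,0,0,0,-0.7,-0.51,0.094,-0.269,0,0,0,-0.7,-0.51,0.094,-0.269,0,0,0,-0.7,-0.51,0.094,-0.269,0,0,0,-0.7,-0.51,0.094,-0.269,0,0,0,-0.7,-0.51,0.094,-0.269,0,0,0,-0.7,-0.51,0.18,-0.5,0,0,0,-1.4,-0.51,0.18,-0.5,0,0,0,-1.4,-0.51,0.18,-0.5,0,0,0,-1.4,-0.51],
)

```text
time_s: 25.6
position: [0.5369, -0.173, 0.2349]
orientation: [-0.098, 0.995, 0.0, -0.0]
force: [1.4, 0.1, -0.7]
opening: 0.021
```

```bash
python3 - <<'E'
from h import *
go(519.5,-304.7,150,101.2)
E
```

```text
shift [ 0.0426 -0.1258  0.0848] turn [ 0.03 -0.05  0.02] | t 25.6 pos [ 536.9 -173.   234.9] F [ 1.4  0.1 -0.7] op 20.96
```

servo_tool(
  rows=[0.043,-0.126,0.03,0,0,0,-0.51,0.043,-0.126,0.03,0,0,0,-0.51,0.043,-0.126,0.03,0,0,0,-0.51,0.043,-0.126,0.03,0,0,0,-0.51,0.043,-0.126,0.03,0,0,0,-0.51],
)

```text
time_s: 26.1
position: [0.5194, -0.3039, 0.2044]
orientation: [-0.096, 0.995, 0.001, -0.001]
force: [0.2, 0.8, -0.3]
opening: 0.0207
```

```bash
python3 - <<'E'
from h import *
p,d=ctrl.read_camera('scene')
go(519.5,-304.7,150,101.2)
z=ctrl.get_obs()['position'];tz=z[2]-.0546
C=cloud('scene',d)*1000;X=C.reshape(-1,3)
for lo in range(120,180,8):
    m=(np.hypot(X[:,0]-1000*z[0],X[:,1]-1000*z[1])<20)&(X[:,2]>lo)&(X[:,2]<=lo+8);
    if m.sum():print(lo,m.sum(),X[m].mean(0).round(1))
print('tip pred',proj('scene',[[z[0]+.0017,z[1]-.001,tz]]).round(1), 'hole', proj('scene',[[.5214,-.306,.062]]).round(1))
cv2.imwrite('pics/c10.png',cv2.resize(cv2.convertScaleAbs(p,alpha=2)[75:165,110:200],(590,590)))
E
```

```text
shift [ 0.0011 -0.0021  0.0547] turn [ 0.08 -0.05  0.02] | t 26.15 pos [ 520.2 -302.5  204.7] F [ 0.2  1.3 -0.4] op 20.67
144 1 [ 517.2 -299.6  151.9]
152 9 [ 518.5 -302.5  155.7]
160 6 [ 519.5 -301.3  164.9]
168 11 [ 518.6 -303.8  171.5]
176 10 [ 517.1 -301.2  180.1]
tip pred [[150.9 107.8]] hole [[156.7 130.4]]
```

View pics/c10.png

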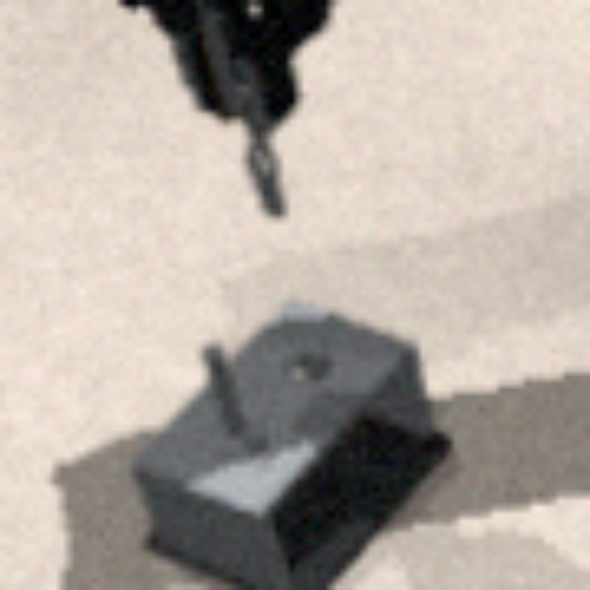

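The hole is at (156.5,130.7), as predicted. The tip, at (152.4,107.0), may be a few mm off. I lower it to just above the plate and re-measure.

servo_tool(
  rows=[0.001,-0.002,0.03,0,0,0,-0.51,0.001,-0.002,0.055,0,0,0,-0.51,0.001,-0.002,0.075,0,0,0,-0.51,0.001,-0.002,0.075,0,0,0,-0.51,0.001,-0.002,0.075,0,0,0,-0.51],
)

```text
time_s: 26.65
position: [0.5205, -0.3042, 0.1309]
orientation: [-0.099, 0.995, 0.0, 0.0]
force: [-0.3, 0.1, -0.3]
opening: 0.021
```

```bash
python3 - <<'E'
from h import *
Cs=[]
for i in range(4):
    p,d=ctrl.read_camera('scene');Cs.append(cloud('scene',d)*1000)
go(519.5,-304.7,67.5,101.2)
z=ctrl.get_obs()['position']
X=np.concatenate([c.reshape(-1,3) for c in Cs])
for lo in range(68,112,6):
    m=(np.hypot(X[:,0]-1000*z[0],X[:,1]-1000*z[1])<20)&(X[:,2]>lo)&(X[:,2]<=lo+6);
    if m.sum():print(lo,m.sum(),np.median(X[m],0).round(1),X[m].mean(0).round(1),X[m,0].min().round(),X[m,0].max().round(),X[m,1].min().round(),X[m,1].max().round())
print('tip pred',proj('scene',[[z[0]+.0017,z[1]-.001,z[2]-.0546]]).round(1))
s=cv2.convertScaleAbs(p,alpha=2)
cv2.imwrite('pics/c11.png',cv2.resize(s[95:155,120:180],(590,590)))
E
```

```text
shift [0.0012 0.0012 0.0645] turn [-0.07  0.12  0.03] | t 26.85 pos [ 520.7 -305.6  132. ] F [-0.9  0.1 -0.1] op 20.97
74 16 [ 521.7 -302.5   77.8] [ 521.6 -303.    77.7] 517.0 525.0 -309.0 -299.0
80 17 [ 522.1 -301.3   83.5] [ 521.9 -301.8   83.7] 519.0 524.0 -306.0 -297.0
86 23 [ 520.7 -304.6   89.1] [ 521.2 -303.5   88.9] 518.0 526.0 -310.0 -297.0
92 25 [ 522.5 -305.1   94.9] [ 521.6 -303.3   94.9] 517.0 526.0 -310.0 -297.0
98 22 [ 521.  -306.8   99.9] [ 521.1 -304.5  100.6] 516.0 526.0 -310.0 -295.0
104 17 [ 519.3 -299.9  106.8] [ 520.4 -301.   106.8] 517.0 527.0 -309.0 -296.0
110 22 [ 519.  -302.7  113. ] [ 519.5 -303.   112.9] 514.0 526.0 -307.0 -299.0
tip pred [[155.3 126.7]]
```

The tip is within about 2 mm of the hole axis, and the clearance is 5 mm or more. Down slowly.

servo_tool(
  rows=[0.001,0,0.006,0,0,0,-0.51,0.001,0,0.013,0,0,0,-0.51,0.001,0,0.021,0,0,0,-0.51,0.001,0,0.03,0,0,0,-0.51,0.001,0,0.03,0,0,0,-0.51],
)

```text
time_s: 27.35
position: [0.5177, -0.3051, 0.0986]
orientation: [-0.098, 0.995, 0.001, -0.001]
force: [-0.7, -0.3, -0.4]
opening: 0.021
```

servo_tool(
  rows=[0,0,0.006,0,0,0,-0.51,0,0,0.012,0,0,0,-0.51,0,0,0.018,0,0,0,-0.51,0,0,0.024,0,0,0,-0.51,0,0,0.024,0,0,0,-0.51],
)

```text
time_s: 27.85
position: [0.5182, -0.3054, 0.0755]
orientation: [-0.098, 0.995, 0.0, -0.001]
force: [0.1, 0.5, -0.8]
opening: 0.0213
```

servo_tool(
  rows=[0,0,0.003,0,0,0,-0.51,0,0,0.006,0,0,0,-0.51,0,0,0.006,0,0,0,-0.51],
)

```text
time_s: 28.15
position: [0.5186, -0.3056, 0.0702]
orientation: [-0.098, 0.995, 0.0, -0.0]
force: [-0.4, 0.3, -0.5]
opening: 0.0206
```

servo_tool(
  rows=[-0.001,0.0005,0.001,0,0,0,-0.51,-0.001,0.0005,0.002,0,0,0,-0.51,-0.001,0.0005,0.002,0,0,0,-0.51],
)

```text
time_s: 28.45
position: [0.5197, -0.305, 0.0685]
orientation: [-0.098, 0.995, 0.0, 0.0]
force: [-0.9, 0.1, -0.2]
opening: 0.0212
```

servo_tool(
  rows=[0,0,0.0008,0,0,0,-0.51,0,0,0.0008,0,0,0,-0.51],
)

```text
time_s: 28.65
position: [0.5197, -0.3051, 0.0677]
orientation: [-0.098, 0.995, 0.0, 0.0]
force: [-1.0, 0.3, -0.0]
opening: 0.0207
```

servo_tool(
  rows=[0,0,0.0008,0,0,0,-0.51,0,0,0.0008,0,0,0,-0.51],
)

```text
time_s: 28.85
position: [0.5198, -0.3051, 0.0671]
orientation: [-0.098, 0.995, -0.0, 0.0]
force: [-0.6, 0.4, 0.9]
opening: 0.021
```

Contact is at about the same height as when the tweezers were taken (67.2). One more small press, then open.

servo_tool(
  rows=[0,0,0.0006,0,0,0,-0.51,0,0,0.0006,0,0,0,-0.5,0,0,0.0006,0,0,0,-0.47,0,0,0.0006,0,0,0,-0.44,0,0,0.0006,0,0,0,-0.38,0,0,0.0006,0,0,0,-0.25,0,0,0,0,0,0,-0.1,0,0,0,0,0,0,0.1],
)

```text
time_s: 29.65
position: [0.5197, -0.305, 0.0669]
orientation: [-0.098, 0.995, 0.0, -0.0]
force: [0.4, 0.6, -0.2]
opening: 0.047
```

servo_tool(
  rows=[0,0,-0.01,0,0,0,0.15,0,0,-0.03,0,0,0,0.15,0,0,-0.06,0,0,0,0.15,0,0,-0.1,0,0,0,0.15,0,0,-0.14,0,0,0,0.15,0,0.05,-0.14,0,0,0,0.15,0,0.1,-0.14,0,0,0,0.15,0,0.15,-0.14,0,0,0,0.15,0,0.15,-0.14,0,0,0,0.15],
)

```text
time_s: 30.55
position: [0.4899, -0.1506, 0.2074]
orientation: [-0.102, 0.995, 0.002, -0.0]
force: [0.5, 0.5, -0.0]
opening: 0.0489
```

```bash
python3 - <<'E'
from h import *
rk=np.array([525.3,.25]);e=np.array([np.cos(np.radians(69.2)),np.sin(np.radians(69.2))])
st=np.array([546.2,-299.7]);ex=np.array([np.cos(np.radians(11.2)),np.sin(np.radians(11.2))])
for n in('scene','top'):
    p,d=ctrl.read_camera(n);A=np.load(n+'C.npy').reshape(-1,3)*1000;B=cloud(n,d).reshape(-1,3)*1000
    for nm,c,r,zs in(('tw',st-27*ex,24,((70,85),(85,100),(100,118),(118,140))),('probe',st+27*ex,20,((70,125),)),('bar',rk,15,((80,100),)),('plain',rk+33*e,14,((80,100),)),('stick',np.array([612,256.5]),20,((95,108),(108,130)))):
        for lo,hi in zs:
            o=[]
            for X in(A,B):
                m=(np.hypot(*(X[:,:2]-c).T)<r)&(X[:,2]>lo)&(X[:,2]<hi);o.append((m.sum(),X[m].mean(0).round(1).tolist() if m.sum() else None))
            print(n,nm,lo,o)
go(519,-305,67,101.2)
E
```

```text
scene tw 70 [(np.int64(29), [521.6, -302.9, 78.1]), (np.int64(28), [521.4, -301.9, 77.2])]
scene tw 85 [(np.int64(26), [520.8, -303.0, 92.4]), (np.int64(29), [521.5, -301.9, 92.6])]
scene tw 100 [(np.int64(34), [521.2, -303.8, 108.0]), (np.int64(33), [520.2, -302.1, 108.8])]
scene tw 118 [(np.int64(23), [520.0, -304.3, 126.7]), (np.int64(21), [519.4, -302.5, 126.5])]
scene probe 70 [(np.int64(43), [575.3, -291.3, 96.0]), (np.int64(42), [575.4, -291.1, 96.7])]
scene bar 80 [(np.int64(34), [527.2, 0.8, 89.4]), (np.int64(34), [527.1, 1.2, 90.2])]
scene plain 80 [(np.int64(25), [539.6, 31.0, 88.9]), (np.int64(25), [539.8, 31.2, 89.3])]
scene stick 95 [(np.int64(0), None), (np.int64(12), [616.9, 257.1, 101.3])]
scene stick 108 [(np.int64(0), None), (np.int64(22), [614.2, 255.3, 117.2])]
top tw 70 [(np.int64(7), [515.8, -300.0, 76.2]), (np.int64(0), None)]
top tw 85 [(np.int64(15), [516.1, -298.5, 92.9]), (np.int64(0), None)]
top tw 100 [(np.int64(21), [516.5, -297.0, 108.8]), (np.int64(0), None)]
top tw 118 [(np.int64(24), [518.2, -302.8, 127.5]), (np.int64(0), None)]
top probe 70 [(np.int64(31), [571.8, -292.0, 99.2]), (np.int64(0), None)]
top bar 80 [(np.int64(32), [524.1, 1.3, 91.3]), (np.int64(32), [524.1, 1.3, 91.0])]
top plain 80 [(np.int64(14), [535.9, 32.1, 93.2]), (np.int64(14), [535.8, 32.1, 93.6])]
top stick 95 [(np.int64(0), None), (np.int64(7), [608.8, 253.7, 103.4])]
top stick 108 [(np.int64(0), None), (np.int64(14), [611.2, 254.3, 118.9])]
shift [ 0.0018 -0.1508  0.1409] turn [-0.01  0.09  0.16] | t 30.65 pos [ 490.9 -156.8  207.9] F [-0.6 -0.9 -0. ] op 48.9
```

```bash
python3 -c "
from bench import ctrl
print(ctrl.close_job())"
```

```text
the job is handed in; nothing more can be done
None
```

The stick went home in the reader, the tweezers are back in their own hole, and the job is handed in at about 31 s. No verdict came back.

- **Steps done:** I took the tweezers, seated their tips on the reference stick's shoulder, drew the stick out of the rack and pressed it into the port.
- **Pressing:** The force was about 3 N along the travel. A small drop near 1 mm before the end was the snap, and the firm stop followed about 29 mm after first contact. I stopped pressing at 7 N measured; the stick's foot is then about 36 mm below the throat.
- **Last checks, stick:** After letting go it stays upright in the port, its top at about 123 mm, which fits latched and home.
- **Last checks, tweezers:** They hang upright, within about 2 mm of where they were, seen by the scene camera only because the arm hid the stand from the top camera.
- **Last checks, the rest:** Probe, barred stick and plain stick show no movement. I did not re-measure the boat, bottle, timer, pen and cassettes. The gripper was open and clear of everything.
- **What disagreed:**
  - The two cameras differed by about 3 mm in x, so I averaged them.
  - The force in the port ran below the 4 to 7.5 N described, even allowing for the wrist reading about 0.8 N low.
  - One move overshot sideways by about 42 mm in free air at the start and touched nothing.
  - While seating the tips, the stick was pushed down in the rack with about 10 N for a moment.

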